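Wedge the sliding chock into the spray-can rack

TASK

The shoe-spray cans lying on the dark rack can roll apart. Pick up the loose blue chock, set its dovetail foot on the rack's open landing with the wide plate towards the cans, and slide it along the tapered slot, rolling the row of cans together ahead of it; push it home firmly until the foot wedges tight between both sides of the slot, then let go. Keep all three cans lying in their row on the rack, and leave the other things on the console alone.

Things in the scene. Friction and masses are not known exactly. Their poses are not given: they have to be found in the camera images.
- rack: Dark wood board fixed to the console, 308 mm long (x -130 to +178), 130 wide. Origin on the console, on the centre line, below the chock's wedged place. x is the sliding direction, from landing to cans; z up. Slot from x -50 (mouth) to +40 mm, 12 mm deep, centred on y = 0. From +40 mm the board is solid, 20 mm high; the cans lie there. End lip: x 166 to 178 mm, 60 mm high.
- cheek_left: White side of the slot at the rack's +y, fixed, x -50 to +40 mm; its top is 20 mm above the console. Origin and axes are the rack's. The slot narrows towards +x by 6 degrees a side: 53 mm wide at the floor at its mouth, 36 mm at x = +30. Sides lean inwards going up by 20 degrees, so it is 8.7 mm narrower at the top.
- cheek_right: White side of the slot at the rack's -y, mirror of cheek_left. The foot has about 8 mm room a side as its nose enters the mouth, and none when home. Within about 40 mm of home the undercut sides hold the foot down, so it can get there only by sliding.
- seat (a point): Point on the slot floor, 8 mm above the console, where the chock's origin lies when the foot just meets both sides, its x along the rack's x. Pushed with 10 to 20 N the chock comes to rest within about 4 mm of it along x; friction then holds it wedged. Axes as the rack's.
- mouth (a point): Point on the slot floor at the middle of its wide open mouth, 50 mm before seat.
- landing (a point): Point on the open landing's floor, 90 mm before seat. The landing (rack x -130 to -50 mm) is 8 mm high with no sides, level with the slot floor. With its origin here the chock stands on the landing, its nose 10 mm short of the mouth.
- chock: Loose blue plastic chock, 0.14 to 0.23 kg. Origin at the centre of the underside of its dovetail foot, x towards its narrow nose and front plate, z up; starts upright, any way round within 1 rad of +y. Foot x -30 to +30 mm, 12 mm high, matching the slot: at the bottom 36 mm wide at the nose, 48.6 at the rear. Front plate above it: x +22 to +34 mm, 80 mm wide, 14 to 46 mm high.
- fin_top (a point): Middle of the top of the chock's grip fin, 2 mm behind the chock's origin, 62 mm above its underside. Fin: x -26 to +22 mm, 28 mm wide (grip it across y), 14 to 62 mm high. A push straight ahead on its rear face lets the foot centre itself and bear on both sides; held askew in a grip it may bear on one side only.
- can_a: Green can of shoe spray lying on its side across the rack, 42 mm diameter, 120 mm long, 140 g, free to roll. Origin at the middle of its axis, 41 mm above the console; y runs along the can, parallel to the rack's y to start with. Nearest the end lip.
- can_b: Yellow can of shoe spray lying on its side across the rack, 42 mm diameter, 120 mm long, 140 g, free to roll. Origin at the middle of its axis, 41 mm above the console; y runs along the can, parallel to the rack's y to start with. Middle of the row.
- can_c: Red can of shoe spray lying on its side across the rack, 42 mm diameter, 120 mm long, 140 g, free to roll. Origin at the middle of its axis, 41 mm above the console; y runs along the can, parallel to the rack's y to start with. Nearest the slot; it may have rolled over the slot's end, and the chock's front plate rolls it back. With the chock home the three have about 6 mm of play in all.
- shoe_horn: Bystander: grey plastic shoe horn, 170 x 42 x 8 mm, lying flat. Origin under its centre.
- opener: Bystander: flat steel bottle opener magnet, 112 x 28 x 8 mm. Origin under its middle.
- key_a: Bystander: loose car key with black head, 79 x 28 x 10 mm. Origin under its middle.
- key_b: Bystander: second car key, the same.
- phone_stand: Bystander: upright clear acrylic phone stand, foot 90 x 75 mm, 112 mm high. Origin under its foot's centre.
- umbrella: Bystander: compact black umbrella lying on its side, 250 mm long, 54 mm thick. Origin on the console under its middle.
There are look-alikes about, which are no part of the job. Of the things that look like the chock, the smaller one is meant. Several things have the shape of the can_b; the one meant has the colours described above.

How it is judged:
By the outcome, as a careful person would: the job done as asked, in the order asked, and still so for the second after the job is handed in, with the robot touching nothing.
It also fails if it takes over 45 s, if anything falls off the work surface, if the arm or the gripper's body presses on something with over 40 N, if the wrist force passes 120 N, or if a joint passes its speed limit or range.

ROBOT

A 7-joint arm with a two-finger parallel gripper is mounted at the origin on the work surface. World frame = base frame: x ahead of the robot, y to its left, z up, the work surface at z = 0. Lengths are in m, angles in rad, forces in N, time in s.
With the tool pointing down it reaches from about 0.4 to 0.875 m from the base axis. Payload 19.3 kg.
Tool frame: the origin (TCP) lies between the finger pads; the fingertips stand 17 mm ahead of it and the grasp point (between the pads) lies 2 mm behind it; x points along the fingers, y is the direction in which the jaws open and shut, and the axes are right-handed (so a half turn about x gives the same grasp; the last joint's range is limited). The gripper opens to 85 mm and grips with 20 to 120 N. Pads are 22 mm wide; open, the fingers measure 114 mm over their backs; the gripper's body (76 mm by 85 mm) begins 54 mm behind the grasp point. The pads swing forward as they close: fully open they stand 13 mm farther back than shut.
Start: joints at [-1.194, 0.521, -0.036, 1.599, 0.021, 1.021, -0.113], TCP at [0.27, 0.564, 0.248] pointing down, gripper open.
Joint ranges: [-2.91, 2.91], [-0.3, 2.13], [-1.5, 1.42], [0.17, 2.43], [-1.26, 4.41], [0.16, 1.93], [-2.52, 2.52]. Speed limits (rad/s): [1.89, 1.89, 2.39, 2.39, 3.01, 3.01, 3.01].

INTERFACE

Orientations are given as [roll, pitch, yaw] about the fixed x, y, z axes, in that order (R = Rz(yaw) Ry(pitch) Rx(roll)).
In Python, from workcell import bot gives the robot as it stands.
- The arm moves only by the shell command python3 -m creep 'ROWS' [FORCE]. ROWS is JSON, a list of rows, each an object of numbers: "wx", "wy", "wz": the turn, a rotation vector about the tool's x, y, z in degrees; "tx", "ty", "tz": the shift along the tool's x, y, z in m; "claw": the closure, from 0 (fully open) to 1 (shut). A call has 1 to 8 rows; each row is the pose to reach, as a shift and turn from the pose measured when the call began, along the tool's axes at that moment; what a row does not reach only later rows make up. A row lasts 1/10 s, in which the tool goes at most 50 mm and 8.59 degrees, less where a joint would pass 70% of its speed; a pose out of reach is approached as far as the arm can. A call with a gripper value outside its range is refused whole. The fingers move at their own pace and stop on an object; FORCE is the grip in N (left out, the last holds). Time passes only in rows, so rows that repeat a pose let the fingers close. It gives the time, the measured TCP pose, the force and the opening at its end, in the units of the state.
- bot.observe(): the state, without advancing time (a new reading comes with each control period).
- bot.grab_frame(name): name is "scene" or "top" or "wrist"; returns the picture (480x640x3 uint8, blue, green, red); there is no depth.
- bot.get_calibration(name): a dict with "fx", "fy", "cx", "cy" (pixels), "dist_coeffs" ([k1, k2, p1, p2, k3] as OpenCV has them; the pictures are not rectified), "R" (3x3) and "t" (3): a world point X has camera coordinates R X + t. Camera axes: x right, y down, z forward; pixel columns grow to the right and rows downward; lengths in m; the calibration is good to about 2 mm. A picture is of the moment at which its call begins: read the wrist's pose just before it. get_calibration takes no time and is no camera call; for the wrist camera it gives the pose at the moment of the call.
- bot.job_done(): hands the job in, once; it reports no verdict.
The state is a dict: "clock": time; "qpos": joint angles; "qd": joint speeds; "joint_efforts": joint torques, N m; "position": TCP position; "tool_rot": TCP orientation; "force": force on the tool from outside, world axes, zero at the start; "moment": the same for the moment, N m; "grip_width": finger opening in m.
Only numpy, scipy, OpenCV 4.12 (cv2) and the standard library are available. Lean on these libraries where they do the work, as an engineer would, in place of code of your own. Each camera call takes 0.05 s, during which the arm holds its last target.

## Working session

There is one attempt and no reset: what is moved stays moved. The work goes in short steps, Python scripts to look and compute and a shell command to move; the robot and the scene stay as the last step left them, time stands still between calls to the robot, and variables do not carry over. Pictures are saved under pics/ and viewed, and the job is handed in when it is done.

```bash
mkdir -p pics; ls; python3 - <<'E'
from workcell import bot
import cv2
for n in("scene","top","wrist"):
    cv2.imwrite(f"pics/{n}0.png",bot.grab_frame(n))
    c=bot.get_calibration(n); print(n,c)
print(bot.observe())
E
```

```text
pics
scene {'fx': 600.2005300593493, 'fy': 600.2005300593493, 'cx': 318.01463141531707, 'cy': 237.1406843421347, 'dist_coeffs': array([0.02464653, 0.        , 0.        , 0.        , 0.        ]), 'R': array([[ 0.35501895,  0.9345837 , -0.02269059],
       [ 0.61719196, -0.25254394, -0.74518161],
       [-0.70216496,  0.25054914, -0.66647543]]), 't': array([-0.21603642, -0.28540424,  1.76763125])}
top {'fx': 506.6533547915222, 'fy': 506.6533547915222, 'cx': 320.40945579118073, 'cy': 247.54123900490646, 'dist_coeffs': array([-0.09496097,  0.        ,  0.        ,  0.        ,  0.        ]), 'R': array([[-0.00701601, -0.99938681, -0.03430431],
       [-0.99078852,  0.01158688, -0.13492168],
       [ 0.13523643,  0.03304171, -0.99026227]]), 't': array([0.0658039 , 0.57097421, 1.15067324])}
wrist {'fx': 331.26391599714964, 'fy': 331.26391599714964, 'cx': 315.6143037731528, 'cy': 239.19972536249372, 'dist_coeffs': array([-0.01339516,  0.        ,  0.        ,  0.        ,  0.        ]), 'R': array([[ 0.43185947,  0.90194035, -0.00100227],
       [ 0.86191052, -0.41236483,  0.29506866],
       [ 0.26572103, -0.12829206, -0.95547553]]), 't': array([-0.62466373, -0.03851148,  0.3796549 ])}
{'clock': 0.15, 'qpos': array([-1.19425005,  0.5218683 , -0.03630755,  1.59986772,  0.02119314,
        1.02111401, -0.11279902]), 'qd': array([ 9.25313173e-04, -7.89734318e-04,  9.66110480e-05, -1.26099851e-03,
        1.30233075e-03,  5.35241682e-04, -5.75112200e-04]), 'joint_efforts': array([ 6.52399267e-04, -9.27387714e+01,  1.97990879e+00, -3.70063877e+01,
        1.79460773e-02,  6.32140043e-03, -8.44961801e-05]), 'position': array([0.26995179, 0.56342715, 0.24786699]), 'tool_rot': array([-1.49833112,  1.56992362, -1.94510974]), 'force': array([-0.25579284,  0.15648438,  0.43800626]), 'moment': array([ 0.05653309,  0.00386804, -0.04162816]), 'grip_width': 0.08535466181034654}
```

View pics/top0.png

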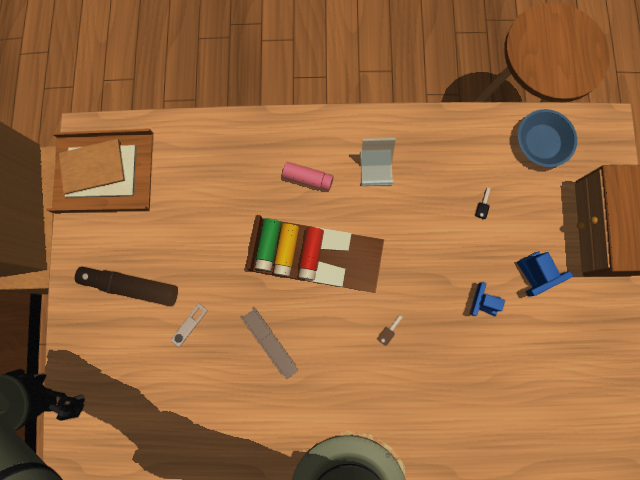

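View pics/scene0.png

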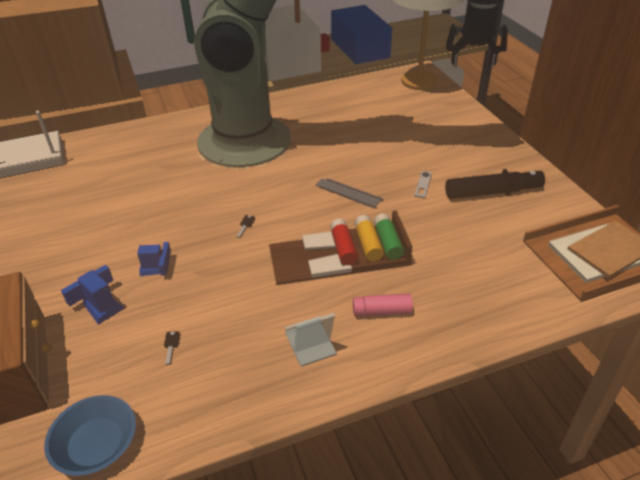

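View pics/wrist0.png

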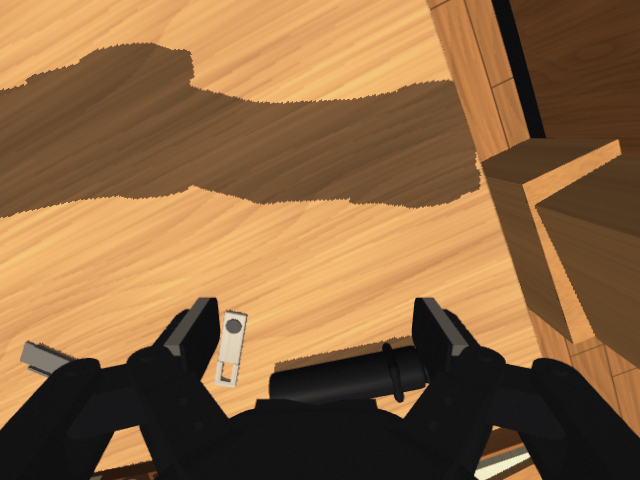

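```bash
python3 - <<'E'
import cv2
t=cv2.imread("pics/top0.png")
cv2.imwrite("pics/crop_chock.png",cv2.resize(t[260:340,440:540],None,fx=7,fy=7,interpolation=cv2.INTER_CUBIC))
cv2.imwrite("pics/crop_rack.png",cv2.resize(t[205:305,235:395],None,fx=5,fy=5,interpolation=cv2.INTER_CUBIC))
s=cv2.imread("pics/scene0.png")
cv2.imwrite("pics/crop_chocks.png",cv2.resize(s[225:295,110:200],None,fx=8,fy=8,interpolation=cv2.INTER_CUBIC))
E
```

```text
(no output)
```

View pics/crop_chock.png

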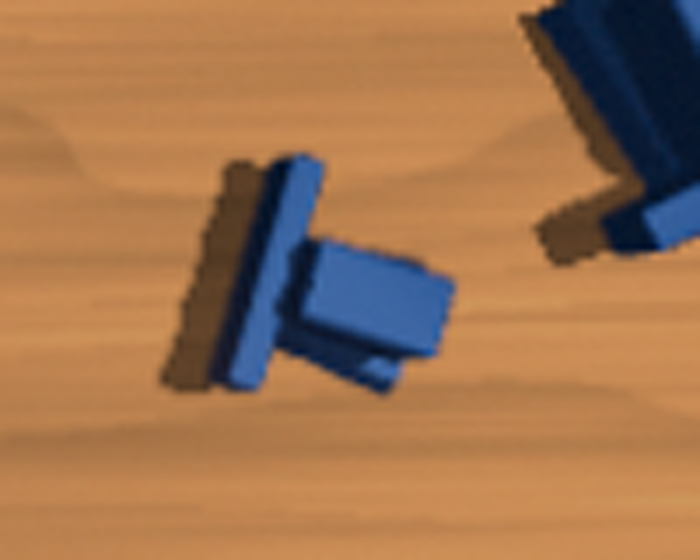

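View pics/crop_rack.png

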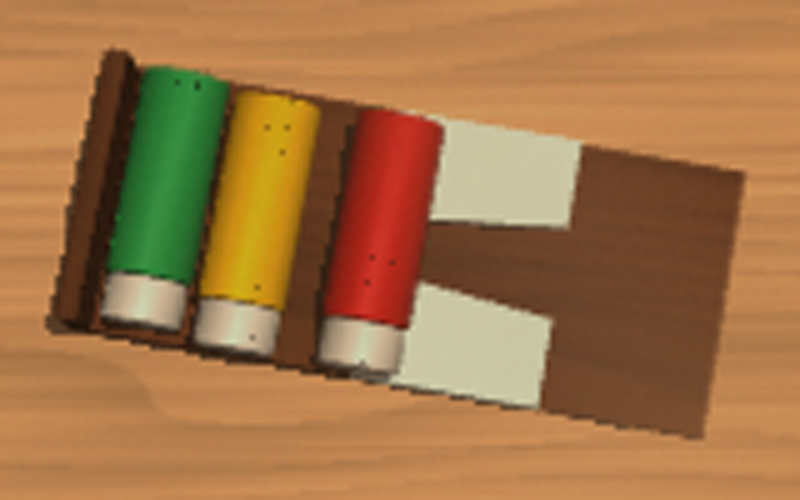

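View pics/crop_chocks.png

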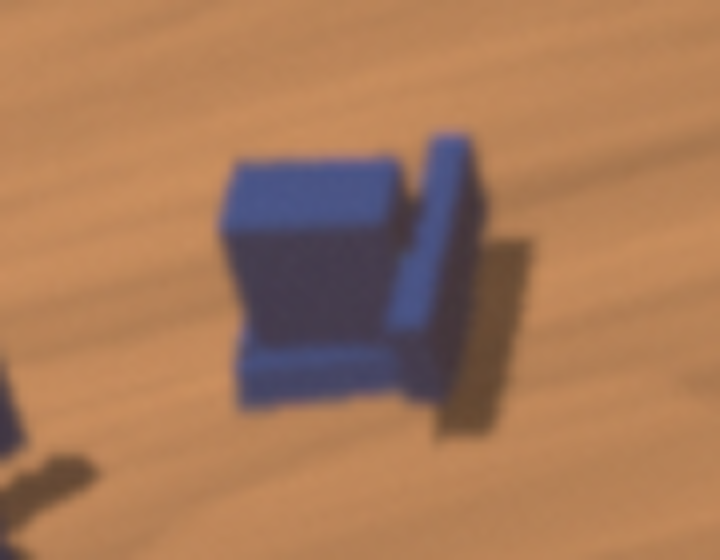

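```bash
cat > h.py <<'E'
import numpy as np, cv2
from scipy.optimize import least_squares
def proj(P,c):
    K=np.array([[c['fx'],0,c['cx']],[0,c['fy'],c['cy']],[0,0,1]])
    r,_=cv2.Rodrigues(np.array(c['R']))
    return cv2.projectPoints(np.asarray(P,float).reshape(-1,1,3),r,np.array(c['t'],float),K,np.array(c['dist_coeffs']))[0].reshape(-1,2)
def fit(obs,x0,z0=0.):
    # obs: list of (cal, model pts Nx3 m, px Nx2)
    def T(p,M):
        c,s=np.cos(p[2]),np.sin(p[2]); M=np.asarray(M,float)
        return np.c_[c*M[:,0]-s*M[:,1]+p[0],s*M[:,0]+c*M[:,1]+p[1],M[:,2]+z0]
    f=lambda p:np.concatenate([(proj(T(p,M),c)-u).ravel() for c,M,u in obs])
    r=least_squares(f,x0,loss='soft_l1'); return r.x,r.fun.reshape(-1,2)
def uncrop(u,s,o): return (np.asarray(u,float)+.5)/s-.5+np.array(o)
E
python3 - <<'E'
from h import *
from workcell import bot
t=bot.get_calibration("top"); s=bot.get_calibration("scene")
R=np.array([[-130,-65,8],[-130,65,8],[-50,-65,20],[-50,65,20],[-50,-22.15,20],[-50,22.15,20],[178,-65,60]])/1e3
U=uncrop([[745,172],[703,437],[580,145],[540,407],[570,228],[553,319],[107,50]],5,[235,205])
x,r=fit([(t,R,U)],[.5,.05,1.5]); print(x,np.degrees(x[2]),r.round(1).tolist())
C=np.array([[34,-40,46],[22,-40,46],[22,40,46],[34,40,46],[22,-14,62],[-26,-14,62],[-26,14,62],[22,14,62]])/1e3
Ct=uncrop([[285,155],[323,163],[262,390],[222,388],[318,240],[455,283],[435,357],[300,313]],7,[440,260])
F=C[4:][[2,3,0,1]]
Cs=uncrop([[238,160],[403,158],[385,232],[222,232]],8,[110,225])
for o in ([(t,C,Ct)],[(s,F,Cs)],[(t,C,Ct),(s,F,Cs)]):
    x,r=fit(o,[.45,-.35,1.5]); print(x,np.degrees(x[2]),r.round(1).tolist())
print(bot.observe()['position'])
E
```

```text
[0.55379722 0.04778214 1.39525736] 79.94235778620265 [[0.2, -0.1], [0.3, 0.2], [0.6, -0.8], [-0.2, 0.4], [-0.3, 0.1], [0.1, 0.2], [-0.6, -0.1]]
[ 0.43909723 -0.33074843  1.26539717] 72.5019173733532 [[0.4, -0.4], [-0.1, -0.0], [-0.3, 0.9], [0.5, -0.4], [-0.2, -0.6], [0.3, -0.7], [0.1, 0.6], [-0.8, 0.8]]
[ 0.44260311 -0.33491675  1.19781127] 68.62953061199914 [[-0.1, 0.2], [0.7, 0.3], [0.3, -0.4], [-1.1, -0.2]]
[ 0.43976341 -0.33200621  1.27048429] 72.79338791862995 [[0.8, -0.6], [0.4, -0.3], [0.3, 0.6], [1.0, -0.6], [0.3, -0.8], [0.8, -1.0], [0.7, 0.2], [-0.3, 0.6], [0.4, -0.3], [1.4, -1.3], [2.0, -2.0], [0.4, -0.7]]
[0.26995179 0.56342715 0.24786699]
```

```bash
cat >> h.py <<'E'
from scipy.spatial.transform import Rotation as Ro
def cur(bot):
    o=bot.observe(); return np.array(o['position']),Ro.from_euler('xyz',o['tool_rot'])
def goal_rot(yaw_y):  # tool down, tool y at world angle yaw_y (rad)
    x=np.array([0,0,-1.]); y=np.array([np.cos(yaw_y),np.sin(yaw_y),0]); return Ro.from_matrix(np.c_[x,y,np.cross(x,y)])
def rel(p,R,gp,gR):
    return R.inv().apply(np.array(gp)-p).round(4),(R.inv()*gR).as_rotvec(degrees=True).round(2)
E
python3 - <<'E'
from h import *
from workcell import bot
p,R=cur(bot); print(R.as_matrix().round(3)); y=R.as_matrix()[:,1]; print(np.degrees(np.arctan2(y[1],y[0])), np.degrees(np.arctan2(p[1],p[0])))
for a in (72.6-90,72.6+90):
    G=goal_rot(np.radians(a)); print(a,'chock above',rel(p,R,[.439,-.331,.16],G))
    print('via',rel(p,R,[.52,.15,.25],G))
    print('via',rel(p,R,[.52,-.1,.25],G))
E
```

```text
[[-0.     0.432  0.902]
 [-0.001  0.902 -0.432]
 [-1.    -0.001  0.   ]]
64.40146947326166 64.39977442037508
-17.400000000000006 chock above (array([ 0.0885, -0.7335,  0.5389]), array([8.18e+01, 4.00e-02, 4.00e-02]))
via (array([-0.0019, -0.2648,  0.4041]), array([8.18e+01, 4.00e-02, 4.00e-02]))
via (array([-0.0017, -0.4903,  0.5121]), array([8.18e+01, 4.00e-02, 4.00e-02]))
162.6 chock above (array([ 0.0885, -0.7335,  0.5389]), array([-9.82e+01, -4.00e-02,  4.00e-02]))
via (array([-0.0019, -0.2648,  0.4041]), array([-9.82e+01, -4.00e-02,  4.00e-02]))
via (array([-0.0017, -0.4903,  0.5121]), array([-9.82e+01, -4.00e-02,  4.00e-02]))
```

```bash
python3 -m creep '[{"ty":-0.026,"tz":0.04,"wx":8},{"ty":-0.052,"tz":0.08,"wx":16},{"ty":-0.078,"tz":0.12,"wx":24},{"ty":-0.104,"tz":0.16,"wx":32},{"ty":-0.13,"tz":0.2,"wx":40},{"ty":-0.156,"tz":0.24,"wx":48},{"ty":-0.182,"tz":0.28,"wx":56},{"ty":-0.208,"tz":0.32,"wx":64}]' 30
python3 - <<'E'
from h import *
from workcell import bot
p,R=cur(bot);print(R.as_matrix().round(2),bot.observe()['qpos'].round(2))
G=goal_rot(np.radians(-17.4));print(rel(p,R,[.46,-.15,.23],G),rel(p,R,[.439,-.331,.17],G))
E
```

```text
[[-0.    0.43  0.9 ]
 [-0.    0.9  -0.43]
 [-1.   -0.    0.  ]] [-1.19  0.52 -0.04  1.6   0.02  1.02 -0.11]
(array([ 0.0184, -0.5613,  0.4796]), array([8.18e+01, 4.00e-02, 4.00e-02])) (array([ 0.0785, -0.7335,  0.5389]), array([8.18e+01, 4.00e-02, 4.00e-02]))$[0]: bad value
```

```bash
python3 -m creep '[{"wx":8,"wy":0,"wz":0,"tx":0,"ty":-0.026,"tz":0.04,"claw":0},{"wx":16,"wy":0,"wz":0,"tx":0,"ty":-0.052,"tz":0.08,"claw":0},{"wx":24,"wy":0,"wz":0,"tx":0,"ty":-0.078,"tz":0.12,"claw":0},{"wx":32,"wy":0,"wz":0,"tx":0,"ty":-0.104,"tz":0.16,"claw":0},{"wx":40,"wy":0,"wz":0,"tx":0,"ty":-0.13,"tz":0.2,"claw":0},{"wx":48,"wy":0,"wz":0,"tx":0,"ty":-0.156,"tz":0.24,"claw":0},{"wx":56,"wy":0,"wz":0,"tx":0,"ty":-0.182,"tz":0.28,"claw":0},{"wx":64,"wy":0,"wz":0,"tx":0,"ty":-0.208,"tz":0.32,"claw":0}]' 30
python3 - <<'E'
from h import *
from workcell import bot
p,R=cur(bot);print(R.as_matrix().round(2),bot.observe()['qpos'].round(2))
G=goal_rot(np.radians(-17.4));print(rel(p,R,[.46,-.15,.23],G),rel(p,R,[.439,-.331,.17],G))
E
```

```text
clock: 0.95
position: [0.4693, 0.2358, 0.2482]
tool_rot: [-0.301, 1.57, -1.87]
force: [0.7, -0.0, -0.0]
grip_width: 0.0854
[[-0.  1.  0.]
 [-0.  0. -1.]
 [-1. -0.  0.]] [-0.81  0.38  0.31  1.87 -0.14  0.91 -0.44]
(array([ 0.0184, -0.0099,  0.3858]), array([17.48,  0.03,  0.  ])) (array([ 0.0785, -0.0311,  0.5667]), array([17.48,  0.03,  0.  ]))
```

```bash
python3 -m creep '[{"wx":3,"wy":0,"wz":0,"tx":0,"ty":-0.001,"tz":0.047,"claw":0},{"wx":6,"wy":0,"wz":0,"tx":0,"ty":-0.003,"tz":0.095,"claw":0},{"wx":9,"wy":0,"wz":0,"tx":0.005,"ty":-0.005,"tz":0.142,"claw":0},{"wx":12,"wy":0,"wz":0,"tx":0.01,"ty":-0.008,"tz":0.19,"claw":0},{"wx":15,"wy":0,"wz":0,"tx":0.015,"ty":-0.011,"tz":0.237,"claw":0},{"wx":17.5,"wy":0,"wz":0,"tx":0.02,"ty":-0.015,"tz":0.284,"claw":0},{"wx":17.5,"wy":0,"wz":0,"tx":0.025,"ty":-0.019,"tz":0.331,"claw":0},{"wx":17.5,"wy":0,"wz":0,"tx":0.03,"ty":-0.022,"tz":0.378,"claw":0}]'
python3 - <<'E'
from h import *
from workcell import bot
import cv2
p,R=cur(bot);print(p,bot.observe()['qpos'].round(2))
G=goal_rot(np.radians(-17.4));print(rel(p,R,[.439,-.331,.15],G))
cv2.imwrite("pics/w1.png",bot.grab_frame("wrist"))
E
```

```text
clock: 1.75
position: [0.4473, -0.1439, 0.2183]
tool_rot: [0.459, 1.57, -1.415]
force: [1.9, 0.9, 0.4]
grip_width: 0.0854
[ 0.44732047 -0.14388031  0.21830583] [-0.19  0.35  0.48  2.05 -0.22  0.79  0.11]
(array([0.0684, 0.048 , 0.181 ]), array([ 0.  ,  0.02, -0.01]))
```

View pics/w1.png

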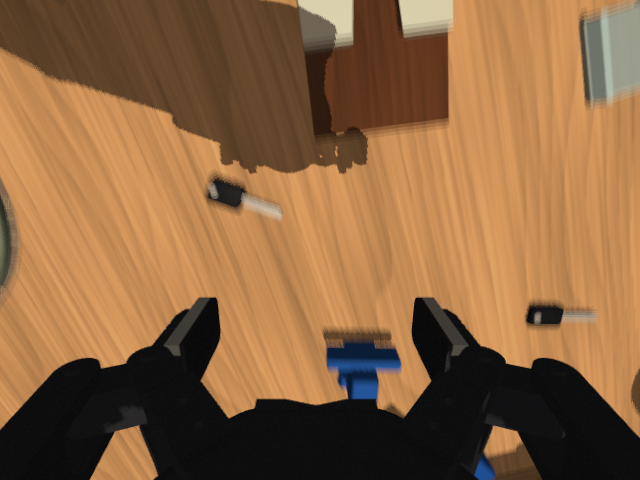

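```bash
python3 -m creep '[{"wx":0,"wy":0,"wz":0,"tx":0.012,"ty":0.016,"tz":0.04,"claw":0},{"wx":0,"wy":0,"wz":0,"tx":0.025,"ty":0.032,"tz":0.08,"claw":0},{"wx":0,"wy":0,"wz":0,"tx":0.045,"ty":0.048,"tz":0.115,"claw":0},{"wx":0,"wy":0,"wz":0,"tx":0.045,"ty":0.048,"tz":0.115,"claw":0},{"wx":0,"wy":0,"wz":0,"tx":0.045,"ty":0.048,"tz":0.115,"claw":0}]'
python3 - <<'E'
from h import *
from workcell import bot
import cv2,pickle
p,R=cur(bot);c=bot.get_calibration("wrist");cv2.imwrite("pics/w2.png",bot.grab_frame("wrist"))
pickle.dump((c,p,R.as_matrix()),open("c2.pkl","wb"))
print(p,bot.observe()['clock'])
im=cv2.imread("pics/w2.png");cv2.imwrite("pics/w2c.png",cv2.resize(im[260:460,240:500],None,fx=3,fy=3,interpolation=cv2.INTER_CUBIC))
E
```

```text
clock: 2.3
position: [0.4557, -0.2763, 0.1728]
tool_rot: [-0.17, 1.567, -2.053]
force: [-0.8, -0.9, -0.0]
grip_width: 0.0855
[ 0.45568277 -0.27630038  0.17284249] 2.35
```

View pics/w2c.png

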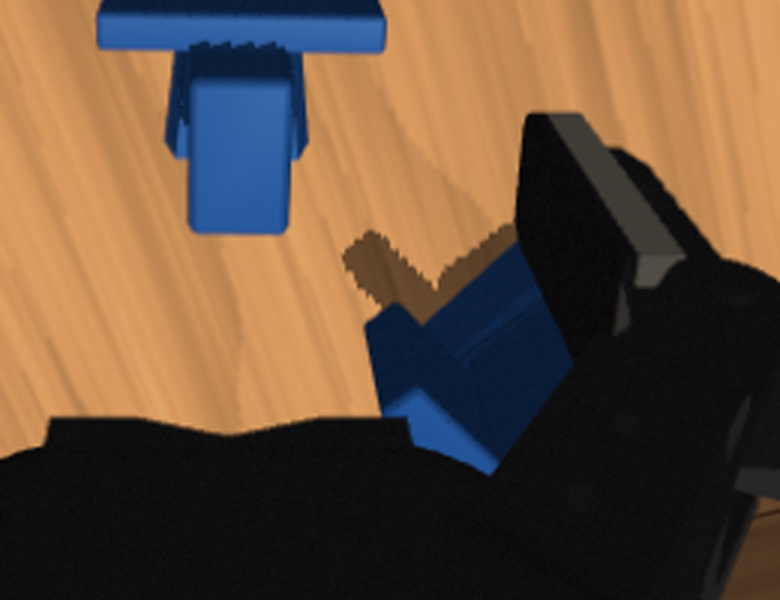

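```bash
python3 - <<'E'
from h import *
import pickle
from workcell import bot
c,p0,R0=pickle.load(open("c2.pkl","rb"))
M=np.array([[22,14,62],[22,-14,62],[-26,-14,62],[-26,14,62],[34,40,46],[34,-40,46],[22,40,46],[22,-40,46]])/1e3
U=uncrop([[190,78],[292,80],[288,235],[190,235],[98,12],[384,12],[99,49],[384,52]],3,[240,260])
x,r=fit([(c,M,U)],[.44,-.33,1.27]);print(x,np.degrees(x[2]),r.round(1).tolist())
p,R=cur(bot);yaw=x[2];f=np.array([x[0]-.002*np.cos(yaw),x[1]-.002*np.sin(yaw)])
G=goal_rot(yaw-np.pi/2)
for z in(.11,.043):print(rel(p,R,[*f,z],G))
E
```

```text
[ 0.44098265 -0.33219652  1.25086547] 71.66931204711366 [[-0.8, -0.4], [1.1, -0.9], [0.8, 0.6], [-0.5, 0.4], [-1.3, -0.5], [1.3, 0.1], [-1.2, 0.7], [0.5, 0.3]]
(array([0.0635, 0.0029, 0.0605]), array([ 0.5 ,  0.17, -0.02]))
(array([0.1305, 0.0029, 0.0603]), array([ 0.5 ,  0.17, -0.02]))
```

```bash
python3 -m creep '[{"wx":0.5,"wy":0.2,"wz":0,"tx":0.03,"ty":0.003,"tz":0.03,"claw":0},{"wx":0.5,"wy":0.2,"wz":0,"tx":0.055,"ty":0.003,"tz":0.06,"claw":0},{"wx":0.5,"wy":0.2,"wz":0,"tx":0.08,"ty":0.003,"tz":0.06,"claw":0},{"wx":0.5,"wy":0.2,"wz":0,"tx":0.105,"ty":0.003,"tz":0.06,"claw":0},{"wx":0.5,"wy":0.2,"wz":0,"tx":0.125,"ty":0.003,"tz":0.06,"claw":0},{"wx":0.5,"wy":0.2,"wz":0,"tx":0.13,"ty":0.003,"tz":0.06,"claw":0},{"wx":0.5,"wy":0.2,"wz":0,"tx":0.13,"ty":0.003,"tz":0.06,"claw":0}]'
python3 - <<'E'
from h import *
from workcell import bot
import cv2
cv2.imwrite("pics/w3.png",bot.grab_frame("wrist"))
E
```

```text
clock: 3.05
position: [0.441, -0.3329, 0.0438]
tool_rot: [-3.048, 1.57, 1.345]
force: [0.1, -0.5, 1.7]
grip_width: 0.085
```

View pics/w3.png

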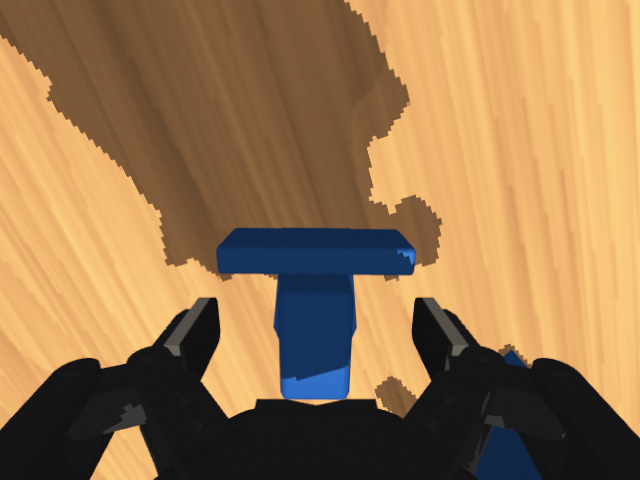

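```bash
python3 -m creep '[{"wx":0,"wy":0,"wz":0,"tx":0,"ty":0,"tz":0,"claw":1},{"wx":0,"wy":0,"wz":0,"tx":0,"ty":0,"tz":0,"claw":1},{"wx":0,"wy":0,"wz":0,"tx":0,"ty":0,"tz":0,"claw":1},{"wx":0,"wy":0,"wz":0,"tx":0,"ty":0,"tz":0,"claw":1},{"wx":0,"wy":0,"wz":0,"tx":0,"ty":0,"tz":0,"claw":1},{"wx":0,"wy":0,"wz":0,"tx":0,"ty":0,"tz":0,"claw":1},{"wx":0,"wy":0,"wz":0,"tx":0,"ty":0,"tz":0,"claw":1},{"wx":0,"wy":0,"wz":0,"tx":0,"ty":0,"tz":0,"claw":1}]' 45
```

```text
clock: 3.9
position: [0.4413, -0.3334, 0.0448]
tool_rot: [1.969, 1.569, 0.08]
force: [-1.7, 0.8, 7.6]
grip_width: 0.0276
```

```bash
python3 -m creep '[{"wx":0,"wy":0,"wz":0,"tx":-0.015,"ty":0,"tz":0,"claw":1},{"wx":0,"wy":0,"wz":0,"tx":-0.04,"ty":0,"tz":0,"claw":1},{"wx":0,"wy":0,"wz":0,"tx":-0.07,"ty":0,"tz":0,"claw":1},{"wx":0,"wy":0,"wz":0,"tx":-0.1,"ty":0,"tz":0,"claw":1},{"wx":0,"wy":0,"wz":0,"tx":-0.1,"ty":0,"tz":0,"claw":1},{"wx":0,"wy":0,"wz":0,"tx":-0.1,"ty":0,"tz":0,"claw":1}]'
python3 - <<'E'
from h import *
from workcell import bot
import cv2,pickle
p,R=cur(bot);c=bot.get_calibration("wrist");cv2.imwrite("pics/w4.png",bot.grab_frame("wrist"))
pickle.dump((c,p,R.as_matrix()),open("c4.pkl","wb"))
E
```

```text
clock: 4.5
position: [0.4414, -0.3333, 0.1457]
tool_rot: [1.807, 1.568, -0.083]
force: [-0.6, 0.7, -2.5]
grip_width: 0.0273
```

View pics/w4.png

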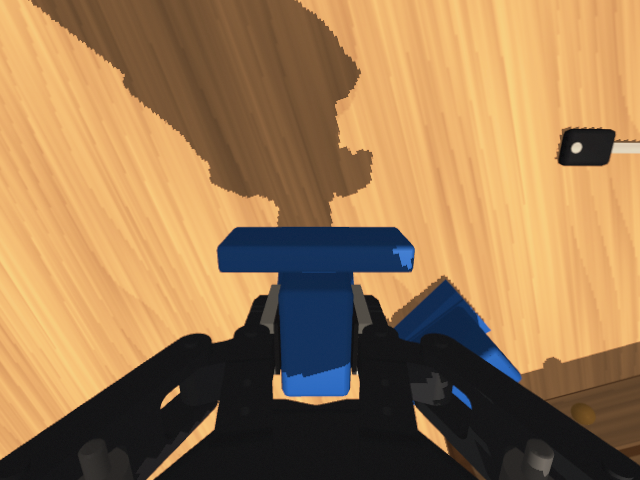

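```bash
cat >> h.py <<'E'
RX=np.array([.5538,.0478]);RY=np.radians(79.94)
def rk(x,y=0.,X=None,Y=None):
    X=RX if X is None else X;Y=RY if Y is None else Y
    return X+np.array([np.cos(Y)*x-np.sin(Y)*y,np.sin(Y)*x+np.cos(Y)*y])
E
python3 - <<'E'
from h import *
from workcell import bot
p,R=cur(bot);G=goal_rot(RY-np.pi/2)
for x,z in((-.112,.13),(-.112,.09)):print(rk(x),rel(p,R,[*rk(x),z],G))
E
```

```text
[ 0.53423591 -0.06247804] (array([ 0.0151,  0.0036, -0.2861]), array([-8.21, -0.05, -0.08]))
[ 0.53423591 -0.06247804] (array([ 0.0551,  0.0036, -0.2861]), array([-8.21, -0.05, -0.08]))
```

```bash
python3 -m creep '[{"wx":-1,"wy":0,"wz":0,"tx":0,"ty":0,"tz":-0.03,"claw":1},{"wx":-2,"wy":0,"wz":0,"tx":0,"ty":0,"tz":-0.075,"claw":1},{"wx":-4,"wy":0,"wz":0,"tx":0.005,"ty":0.002,"tz":-0.12,"claw":1},{"wx":-6,"wy":0,"wz":0,"tx":0.01,"ty":0.004,"tz":-0.165,"claw":1},{"wx":-8.2,"wy":0,"wz":0,"tx":0.015,"ty":0.004,"tz":-0.21,"claw":1},{"wx":-8.2,"wy":0,"wz":0,"tx":0.015,"ty":0.004,"tz":-0.25,"claw":1},{"wx":-8.2,"wy":0,"wz":0,"tx":0.015,"ty":0.004,"tz":-0.275,"claw":1},{"wx":-8.2,"wy":0,"wz":0,"tx":0.015,"ty":0.004,"tz":-0.286,"claw":1}]'
python3 -m creep '[{"wx":0,"wy":0,"wz":0,"tx":0,"ty":0,"tz":0,"claw":1},{"wx":0,"wy":0,"wz":0,"tx":0,"ty":0,"tz":0,"claw":1}]'
python3 - <<'E'
from h import *
from workcell import bot
import cv2,pickle
p,R=cur(bot);c=bot.get_calibration("wrist");cv2.imwrite("pics/w5.png",bot.grab_frame("wrist"))
pickle.dump((c,p,R.as_matrix()),open("c5.pkl","wb"))
print(p,R.as_matrix().round(3))
R0=np.array([[-130,-65,8],[-130,65,8],[-50,-65,20],[-50,65,20],[-50,-22.15,20],[-50,22.15,20]])/1e3
P=[[*rk(a,b),z] for a,b,z in R0];print(proj(P,c).round(1))
E
```

```text
clock: 5.35
position: [0.5346, -0.06, 0.129]
tool_rot: [-2.682, 1.57, 1.858]
force: [-0.1, -0.5, -1.8]
grip_width: 0.0274
clock: 5.55
position: [0.5339, -0.0608, 0.1286]
tool_rot: [-1.734, 1.569, 2.805]
force: [-0.0, -0.7, -2.1]
grip_width: 0.0274
[ 0.53392334 -0.06079294  0.12855448] [[-0.002  0.985 -0.172]
 [ 0.001 -0.172 -0.985]
 [-1.    -0.002 -0.   ]]
[[398.3 262.4]
 [234.8 261.9]
 [411.3 160.2]
 [222.9 159.7]
 [349.2 159.9]
 [285.  159.8]]
```

View pics/w5.png

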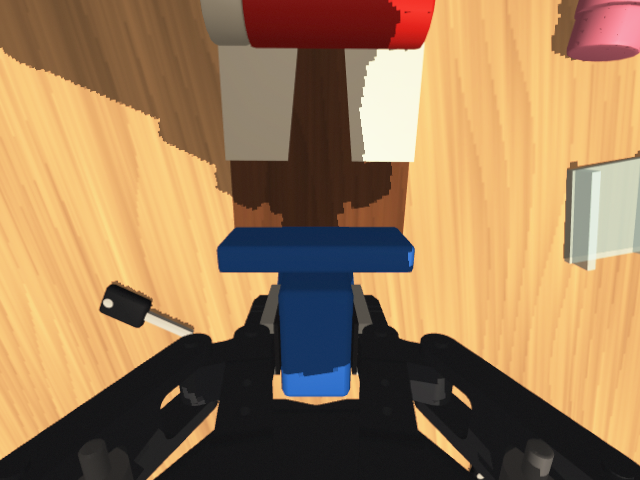

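```bash
python3 - <<'E'
from h import *
import pickle,cv2
c,p,Rm=pickle.load(open("c5.pkl","rb"))
im=cv2.imread("pics/w5.png");cv2.imwrite("pics/w5c.png",cv2.resize(im[30:280,190:450],None,fx=3,fy=3,interpolation=cv2.INTER_CUBIC)[:600+150])
# chock in hand predicted by tool frame: chock x=-tool z, y=-tool y, z=-tool x ; origin at tool (.0448,0,-.002)
M=np.array([[22,14,62],[22,-14,62],[-26,-14,62],[-26,14,62],[34,40,46],[34,-40,46],[22,40,46],[22,-40,46]])/1e3
T=np.c_[.0448-M[:,2],-M[:,1],-.002-M[:,0]]
print(proj(p+T@Rm.T,c).round(1))
E
```

```text
[[277.3 286.7]
 [355.5 286.7]
 [351.1 395.6]
 [281.5 395.7]
 [214.8 241.4]
 [417.7 241.3]
 [217.4 269.7]
 [415.  269.6]]
```

View pics/w5c.png

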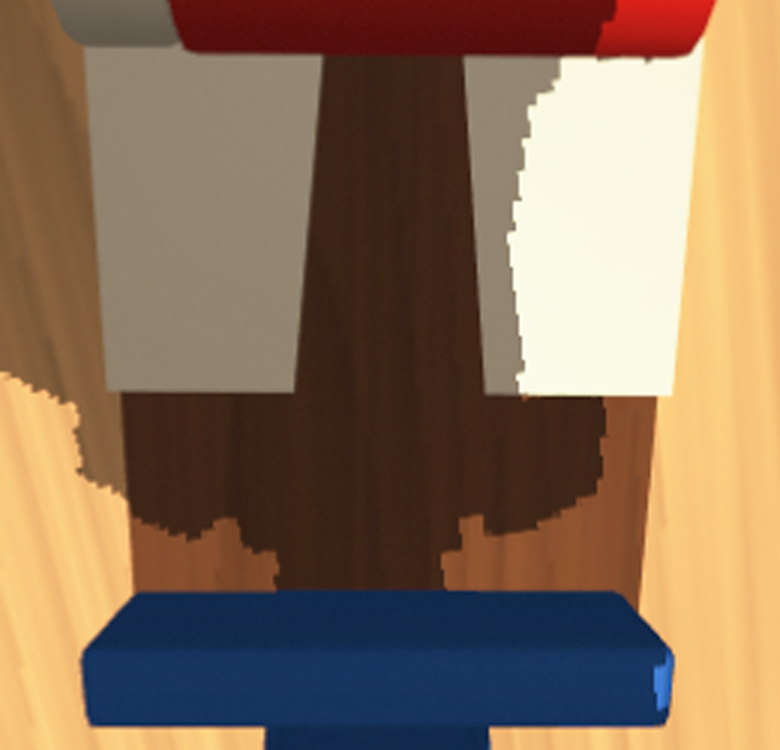

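```bash
python3 - <<'E'
from h import *
import pickle
from workcell import bot
c,_,_=pickle.load(open("c5.pkl","rb"))
M=np.array([[-50,65,20],[-50,22.15,20],[-50,-22.15,20],[-50,-65,20]])/1e3
U=uncrop([[107,391],[295,391],[486,394],[672,395]],3,[190,30])
x,r=fit([(c,M,U)],[.55,.05,1.4]);print(x,np.degrees(x[2]),r.round(1).tolist())
t=bot.get_calibration("top")
R0=np.array([[-130,-65,8],[-130,65,8],[-50,-65,20],[-50,65,20],[-50,-22.15,20],[-50,22.15,20],[178,-65,60]])/1e3
U0=uncrop([[745,172],[703,437],[580,145],[540,407],[570,228],[553,319],[107,50]],5,[235,205])
x,r=fit([(c,M,U),(t,R0,U0)],[.55,.05,1.4]);print(x,np.degrees(x[2]),r.round(1).tolist())
E
```

```text
[0.55573086 0.04698685 1.39029607] 79.65809687466223 [[0.2, -0.1], [-0.4, 0.3], [0.1, -0.2], [0.1, 0.0]]
[0.55542441 0.04709711 1.39249046] 79.78382618495999 [[-0.1, -0.0], [-0.7, 0.3], [-0.2, -0.3], [-0.2, -0.2], [0.5, -0.6], [0.5, -0.3], [0.9, -1.4], [-0.1, -0.3], [-0.0, -0.5], [0.3, -0.5], [-0.1, -1.0]]
```

```bash
sed -i 's/^RX=.*/RX=np.array([.5555,.0470]);RY=np.radians(79.75)/' h.py
python3 - <<'E'
from h import *
from workcell import bot
p,R=cur(bot);G=goal_rot(RY-np.pi/2)
for z in(.1,.06,.053):print(rel(p,R,[*rk(-.094),z],G))
E
```

```text
(array([ 0.0288,  0.002 , -0.0164]), array([ 0.28, -0.01,  0.07]))
(array([ 0.0688,  0.0021, -0.0164]), array([ 0.28, -0.01,  0.07]))
(array([ 0.0758,  0.0021, -0.0164]), array([ 0.28, -0.01,  0.07]))
```

```bash
python3 -m creep '[{"wx":0.3,"wy":0,"wz":0,"tx":0.02,"ty":0.002,"tz":-0.01,"claw":1},{"wx":0.3,"wy":0,"wz":0,"tx":0.04,"ty":0.002,"tz":-0.016,"claw":1},{"wx":0.3,"wy":0,"wz":0,"tx":0.055,"ty":0.002,"tz":-0.016,"claw":1},{"wx":0.3,"wy":0,"wz":0,"tx":0.065,"ty":0.002,"tz":-0.016,"claw":1},{"wx":0.3,"wy":0,"wz":0,"tx":0.07,"ty":0.002,"tz":-0.016,"claw":1},{"wx":0.3,"wy":0,"wz":0,"tx":0.074,"ty":0.002,"tz":-0.016,"claw":1},{"wx":0.3,"wy":0,"wz":0,"tx":0.076,"ty":0.002,"tz":-0.016,"claw":1},{"wx":0.3,"wy":0,"wz":0,"tx":0.076,"ty":0.002,"tz":-0.016,"claw":1}]'
python3 - <<'E'
from h import *
from workcell import bot
o=bot.observe();print(o['position'],o['force'])
p,R=cur(bot);G=goal_rot(RY-np.pi/2);print(rel(p,R,[*rk(-.094),.053],G))
E
```

```text
clock: 6.4
position: [0.5388, -0.0461, 0.0531]
tool_rot: [-2.015, 1.57, 2.518]
force: [-1.3, -1.0, -2.2]
grip_width: 0.0274
[ 0.53881457 -0.04612124  0.05309924] [-1.27709719 -1.0358129  -2.19962096]
(array([ 0.0001, -0.0002, -0.0006]), array([-0.03, -0.02,  0.03]))
```

```bash
python3 -m creep '[{"wx":0,"wy":0,"wz":0,"tx":0.001,"ty":0,"tz":0,"claw":1},{"wx":0,"wy":0,"wz":0,"tx":0.001,"ty":0,"tz":0,"claw":1}]'; python3 -m creep '[{"wx":0,"wy":0,"wz":0,"tx":0.001,"ty":0,"tz":0,"claw":1},{"wx":0,"wy":0,"wz":0,"tx":0.001,"ty":0,"tz":0,"claw":1}]'
```

```text
clock: 6.6
position: [0.539, -0.0461, 0.0528]
tool_rot: [-2.991, 1.57, 1.542]
force: [-4.2, 1.0, 10.4]
grip_width: 0.0274
clock: 6.8
position: [0.539, -0.0461, 0.0528]
tool_rot: [2.978, 1.57, 1.228]
force: [-5.8, 0.4, 17.5]
grip_width: 0.0275
```

```bash
python3 -m creep '[{"wx":0,"wy":0,"wz":0,"tx":-0.0006,"ty":0,"tz":-0.004,"claw":1},{"wx":0,"wy":0,"wz":0,"tx":-0.0006,"ty":0,"tz":-0.01,"claw":1},{"wx":0,"wy":0,"wz":0,"tx":-0.0006,"ty":0,"tz":-0.017,"claw":1},{"wx":0,"wy":0,"wz":0,"tx":-0.0006,"ty":0,"tz":-0.024,"claw":1},{"wx":0,"wy":0,"wz":0,"tx":-0.0006,"ty":0,"tz":-0.031,"claw":1},{"wx":0,"wy":0,"wz":0,"tx":-0.0006,"ty":0,"tz":-0.036,"claw":1},{"wx":0,"wy":0,"wz":0,"tx":-0.0006,"ty":0,"tz":-0.039,"claw":1},{"wx":0,"wy":0,"wz":0,"tx":-0.0006,"ty":0,"tz":-0.039,"claw":1}]'
python3 - <<'E'
from h import *
from workcell import bot
import cv2
cv2.imwrite("pics/w6.png",bot.grab_frame("wrist"))
o=bot.observe();print(o['position'],o['force'],o['moment'])
p,R=cur(bot);G=goal_rot(RY-np.pi/2);print(rel(p,R,[*rk(-.032),.053],G))
E
```

```text
clock: 7.6
position: [0.546, -0.0073, 0.0534]
tool_rot: [2.97, 1.569, 1.22]
force: [0.0, -0.9, -1.6]
grip_width: 0.0273
[ 0.54587911 -0.00767626  0.05343092] [ 0.44078774 -0.32868063 -1.35545738] [-0.04275145 -0.01205779 -0.03629621]
(array([ 0.0005, -0.0003, -0.0235]), array([-0.03, -0.07, -0.01]))
```

View pics/w6.png

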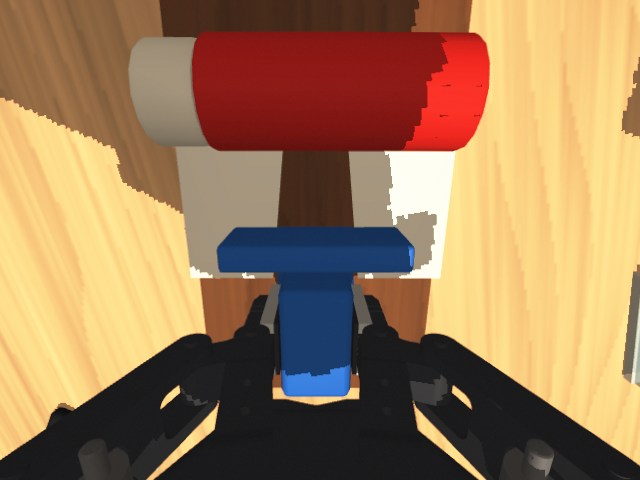

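```bash
python3 -m creep '[{"wx":0,"wy":0,"wz":0,"tx":0.0004,"ty":0,"tz":-0.004,"claw":1},{"wx":0,"wy":0,"wz":0,"tx":0.0004,"ty":0,"tz":-0.008,"claw":1},{"wx":0,"wy":0,"wz":0,"tx":0.0004,"ty":0,"tz":-0.012,"claw":1},{"wx":0,"wy":0,"wz":0,"tx":0.0004,"ty":0,"tz":-0.016,"claw":1},{"wx":0,"wy":0,"wz":0,"tx":0.0004,"ty":0,"tz":-0.02,"claw":1},{"wx":0,"wy":0,"wz":0,"tx":0.0004,"ty":0,"tz":-0.0235,"claw":1},{"wx":0,"wy":0,"wz":0,"tx":0.0004,"ty":0,"tz":-0.0235,"claw":1}]'
```

```text
clock: 8.35
position: [0.5502, 0.0161, 0.053]
tool_rot: [3.017, 1.569, 1.267]
force: [-0.3, -0.4, -0.9]
grip_width: 0.0278
```

```bash
python3 -m creep '[{"wx":0,"wy":0,"wz":0,"tx":0,"ty":0,"tz":0,"claw":0.4},{"wx":0,"wy":0,"wz":0,"tx":0,"ty":0,"tz":0,"claw":0.4},{"wx":0,"wy":0,"wz":0,"tx":0,"ty":0,"tz":0,"claw":0.4},{"wx":0,"wy":0,"wz":0,"tx":-0.01,"ty":0,"tz":0,"claw":0.4},{"wx":0,"wy":0,"wz":0,"tx":-0.035,"ty":0,"tz":0,"claw":0.4},{"wx":0,"wy":0,"wz":0,"tx":-0.06,"ty":0,"tz":0,"claw":0.4},{"wx":0,"wy":0,"wz":0,"tx":-0.06,"ty":0,"tz":0.03,"claw":1},{"wx":0,"wy":0,"wz":0,"tx":-0.06,"ty":0,"tz":0.055,"claw":1}]'
python3 - <<'E'
from h import *
from workcell import bot
import cv2
cv2.imwrite("pics/w7.png",bot.grab_frame("wrist"))
o=bot.observe();print(o['position'],o['force'],o['grip_width'])
p,R=cur(bot);G=goal_rot(RY-np.pi/2);print(rel(p,R,[*rk(-.084),.045],G))
E
```

```text
clock: 9.15
position: [0.5407, -0.0387, 0.1144]
tool_rot: [2.272, 1.568, 0.523]
force: [-0.3, -1.0, 0.0]
grip_width: 0.023
[ 0.53950995 -0.04345263  0.11432784] [-1.95198067 -6.30619892  0.18075554] 0.015344193205071419
(array([ 0.0693, -0.0005, -0.0079]), array([-0.2 ,  0.03, -0.09]))
```

View pics/w7.png

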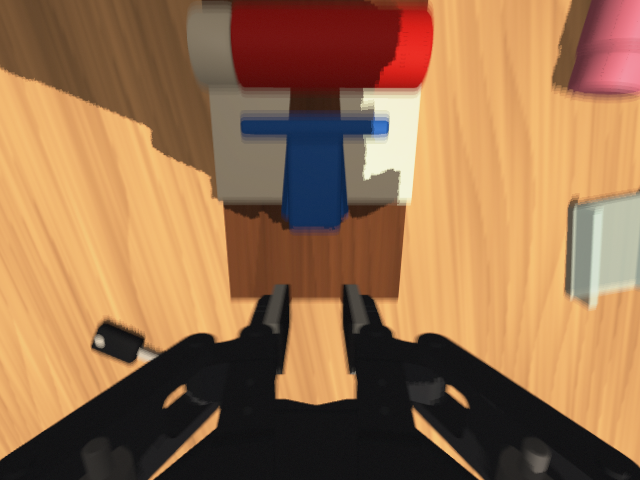

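```bash
python3 -m creep '[{"wx":-0.2,"wy":0,"wz":0,"tx":0,"ty":-0.0005,"tz":0,"claw":1},{"wx":-0.2,"wy":0,"wz":0,"tx":0.025,"ty":-0.0005,"tz":0,"claw":1},{"wx":-0.2,"wy":0,"wz":0,"tx":0.05,"ty":-0.0005,"tz":0,"claw":1},{"wx":-0.2,"wy":0,"wz":0,"tx":0.065,"ty":-0.0005,"tz":0,"claw":1},{"wx":-0.2,"wy":0,"wz":0,"tx":0.069,"ty":-0.0005,"tz":0,"claw":1},{"wx":-0.2,"wy":0,"wz":0,"tx":0.069,"ty":-0.0005,"tz":0,"claw":1}]'
python3 - <<'E'
from h import *
from workcell import bot
import cv2
cv2.imwrite("pics/w8.png",bot.grab_frame("wrist"))
o=bot.observe();print(o['position'],o['force'],o['grip_width'])
p,R=cur(bot);G=goal_rot(RY-np.pi/2);print(rel(p,R,[*rk(-.037),.045],G))
E
```

```text
clock: 9.8
position: [0.5391, -0.0434, 0.0454]
tool_rot: [1.065, 1.569, -0.685]
force: [0.3, -0.5, 0.6]
grip_width: 0.0001
[ 0.53945126 -0.04341665  0.04588397] [-0.30960576 -0.67266143 -0.18559453] 1.3785877220500672e-05
(array([ 0.0009, -0.0003, -0.0548]), array([ 0.01,  0.03, -0.12]))
```

View pics/w8.png

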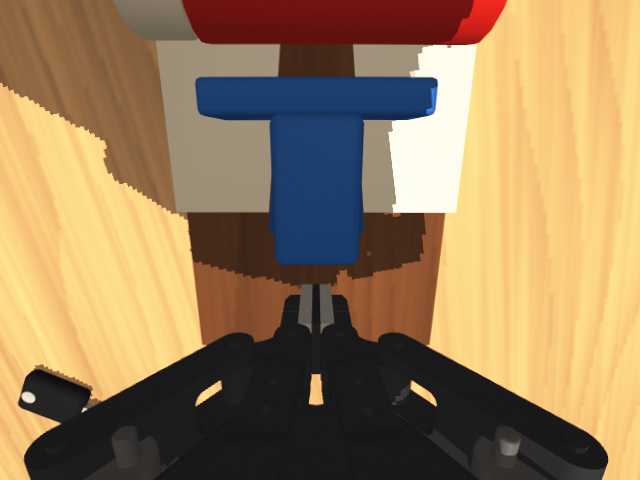

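```bash
python3 -m creep '[{"wx":0,"wy":0,"wz":0,"tx":0.0005,"ty":0,"tz":-0.008,"claw":1},{"wx":0,"wy":0,"wz":0,"tx":0.0005,"ty":0,"tz":-0.016,"claw":1},{"wx":0,"wy":0,"wz":0,"tx":0.0005,"ty":0,"tz":-0.021,"claw":1},{"wx":0,"wy":0,"wz":0,"tx":0.0005,"ty":0,"tz":-0.025,"claw":1},{"wx":0,"wy":0,"wz":0,"tx":0.0005,"ty":0,"tz":-0.029,"claw":1},{"wx":0,"wy":0,"wz":0,"tx":0.0005,"ty":0,"tz":-0.033,"claw":1},{"wx":0,"wy":0,"wz":0,"tx":0.0005,"ty":0,"tz":-0.037,"claw":1},{"wx":0,"wy":0,"wz":0,"tx":0.0005,"ty":0,"tz":-0.037,"claw":1}]'
python3 - <<'E'
from h import *
from workcell import bot
import cv2
cv2.imwrite("pics/w9.png",bot.grab_frame("wrist"))
o=bot.observe();print(o['position'],o['force'],o['grip_width'])
p,R=cur(bot);G=goal_rot(RY-np.pi/2);print(rel(p,R,[*rk(-.037),.045],G))
E
```

```text
clock: 10.65
position: [0.5462, -0.0064, 0.0454]
tool_rot: [1.468, 1.569, -0.281]
force: [-0.3, 0.7, 0.8]
grip_width: -0.0002
[ 0.54612141 -0.00658493  0.04536565] [-0.57823127  0.46553348  2.04171032] 0.00012816399682124774
(array([ 0.0004, -0.0003, -0.0174]), array([ 0.03,  0.01, -0.12]))
```

View pics/w9.png

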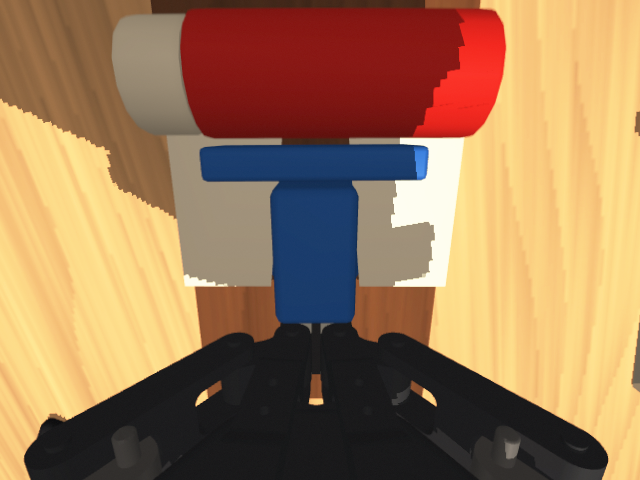

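```bash
python3 -m creep '[{"wx":0,"wy":0,"wz":0,"tx":0,"ty":0,"tz":-0.002,"claw":1},{"wx":0,"wy":0,"wz":0,"tx":0,"ty":0,"tz":-0.004,"claw":1},{"wx":0,"wy":0,"wz":0,"tx":0,"ty":0,"tz":-0.006,"claw":1},{"wx":0,"wy":0,"wz":0,"tx":0,"ty":0,"tz":-0.008,"claw":1},{"wx":0,"wy":0,"wz":0,"tx":0,"ty":0,"tz":-0.010,"claw":1},{"wx":0,"wy":0,"wz":0,"tx":0,"ty":0,"tz":-0.012,"claw":1},{"wx":0,"wy":0,"wz":0,"tx":0,"ty":0,"tz":-0.013,"claw":1},{"wx":0,"wy":0,"wz":0,"tx":0,"ty":0,"tz":-0.014,"claw":1}]'
```

```text
clock: 11.5
position: [0.5487, 0.0072, 0.0454]
tool_rot: [1.434, 1.569, -0.316]
force: [-0.9, -2.9, 3.1]
grip_width: 0.0
```

```bash
python3 -m creep '[{"wx":0,"wy":0,"wz":0,"tx":0,"ty":0,"tz":-0.001,"claw":1},{"wx":0,"wy":0,"wz":0,"tx":0,"ty":0,"tz":-0.002,"claw":1},{"wx":0,"wy":0,"wz":0,"tx":0,"ty":0,"tz":-0.003,"claw":1}]'
python3 - <<'E'
from h import *
from workcell import bot
import cv2
cv2.imwrite("pics/w10.png",bot.grab_frame("wrist"));cv2.imwrite("pics/t10.png",cv2.resize(bot.grab_frame("top")[195:315,225:395],None,fx=4.5,fy=4.5,interpolation=cv2.INTER_CUBIC))
o=bot.observe();print(o['position'],o['force'],o['grip_width'])
p,R=cur(bot);G=goal_rot(RY-np.pi/2);print(rel(p,R,[*rk(-.037),.045],G))
E
```

```text
clock: 11.8
position: [0.5491, 0.0094, 0.0455]
tool_rot: [1.143, 1.568, -0.607]
force: [-2.2, -11.9, 6.2]
grip_width: -0.0
[0.54915039 0.0093213  0.04553057] [-0.83752904 -7.93088966  5.25026057] -0.000313989302697661
(array([ 0.0005, -0.0005, -0.0012]), array([-0.02,  0.06, -0.14]))
```

View pics/w10.png

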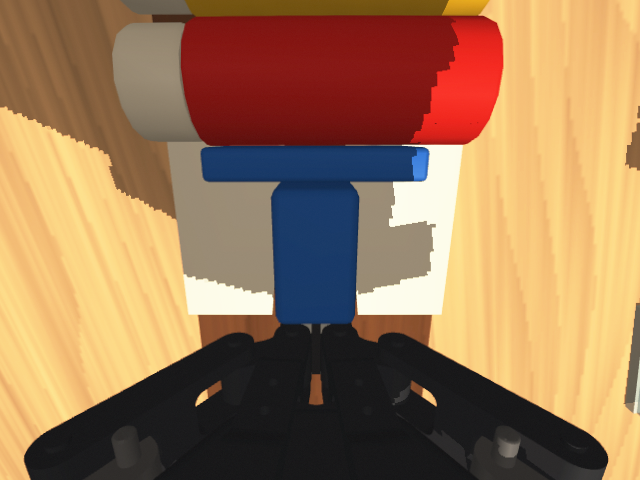

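View pics/t10.png

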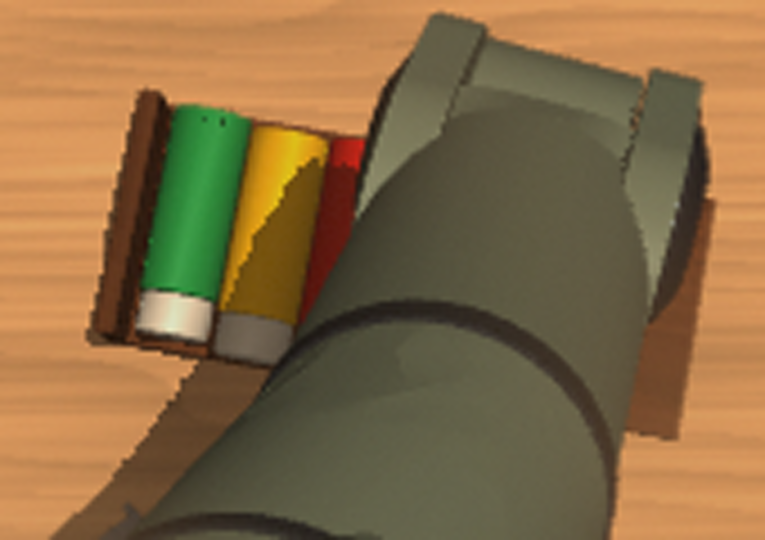

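```bash
python3 -m creep '[{"wx":0,"wy":0,"wz":0,"tx":0,"ty":0,"tz":-0.001,"claw":1},{"wx":0,"wy":0,"wz":0,"tx":0,"ty":0,"tz":-0.0015,"claw":1},{"wx":0,"wy":0,"wz":0,"tx":0,"ty":0,"tz":-0.0015,"claw":1}]'
```

```text
clock: 12.2
position: [0.5491, 0.0094, 0.0455]
tool_rot: [0.733, 1.567, -1.018]
force: [-2.0, -10.7, 5.6]
grip_width: 0.0003
```

```bash
python3 -m creep '[{"wx":0,"wy":0,"wz":0,"tx":0,"ty":0,"tz":-0.0015,"claw":1},{"wx":0,"wy":0,"wz":0,"tx":0,"ty":0,"tz":-0.002,"claw":1},{"wx":0,"wy":0,"wz":0,"tx":0,"ty":0,"tz":-0.0025,"claw":1}]'; python3 -m creep '[{"wx":0,"wy":0,"wz":0,"tx":0,"ty":0,"tz":-0.0025,"claw":1},{"wx":0,"wy":0,"wz":0,"tx":0,"ty":0,"tz":-0.0025,"claw":1}]'
python3 -c "
from h import *
from workcell import bot
o=bot.observe();print(o['position'],o['force'],o['moment'])
p,R=cur(bot);print(rel(p,R,[*rk(-.037),.045],R))"
```

```text
clock: 12.5
position: [0.5491, 0.0095, 0.0456]
tool_rot: [0.437, 1.565, -1.317]
force: [-3.4, -18.5, 7.1]
grip_width: 0.0001
clock: 12.7
position: [0.5491, 0.0094, 0.0457]
tool_rot: [0.284, 1.563, -1.472]
force: [-3.0, -16.6, 5.8]
grip_width: 0.0001
[0.54908272 0.00939302 0.04565982] [ -2.95123471 -16.56790227   5.84404019] [-3.08298305  0.61681731 -0.0158424 ]
(array([ 0.0007, -0.0004, -0.0012]), array([0., 0., 0.]))
```

```bash
python3 -m creep '[{"wx":0,"wy":0,"wz":0,"tx":0,"ty":0,"tz":0.01,"claw":1},{"wx":0,"wy":0,"wz":0,"tx":0,"ty":0,"tz":0.03,"claw":1},{"wx":0,"wy":0,"wz":0,"tx":-0.02,"ty":0,"tz":0.05,"claw":1},{"wx":0,"wy":0,"wz":0,"tx":-0.05,"ty":0,"tz":0.05,"claw":1},{"wx":0,"wy":0,"wz":0,"tx":-0.09,"ty":0,"tz":0.05,"claw":1},{"wx":0,"wy":0,"wz":0,"tx":-0.12,"ty":0,"tz":0.06,"claw":1},{"wx":0,"wy":0,"wz":0,"tx":-0.12,"ty":0,"tz":0.06,"claw":1},{"wx":0,"wy":0,"wz":0,"tx":-0.12,"ty":0,"tz":0.06,"claw":1}]'
python3 - <<'E'
from h import *
from workcell import bot
import cv2,pickle
c=bot.get_calibration("wrist");im=bot.grab_frame("wrist");cv2.imwrite("pics/w11.png",im);pickle.dump(c,open("c11.pkl","wb"))
cv2.imwrite("pics/w11c.png",cv2.resize(im[20:260,190:450],None,fx=3,fy=3,interpolation=cv2.INTER_CUBIC)[:600])
s=bot.grab_frame("scene");cv2.imwrite("pics/s11.png",cv2.resize(s[190:300,250:430],None,fx=4,fy=4,interpolation=cv2.INTER_CUBIC))
E
```

```text
clock: 13.5
position: [0.538, -0.0484, 0.1664]
tool_rot: [0.412, 1.563, -1.344]
force: [-0.4, 0.0, 0.3]
grip_width: -0.0
```

View pics/w11.png

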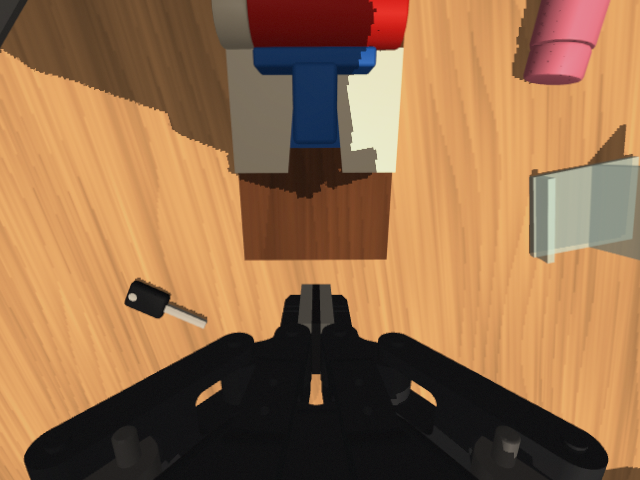

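View pics/w11c.png

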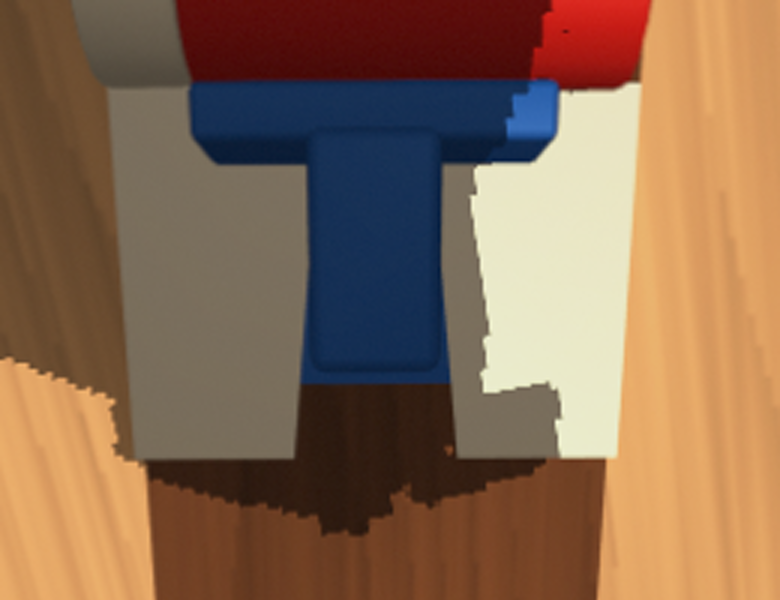

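View pics/s11.png

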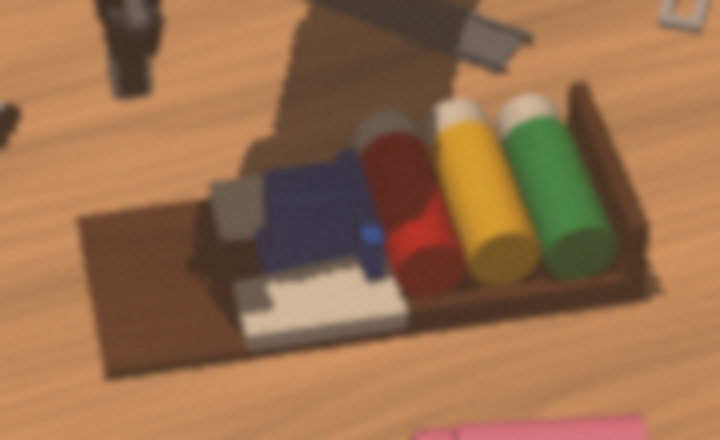

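```bash
python3 - <<'E'
from h import *
import pickle
c=pickle.load(open("c11.pkl","rb"))
M=np.array([[-50,65,20],[-50,22.15,20],[-50,-22.15,20],[-50,-65,20]])/1e3
U=uncrop([[134,459],[295,459],[456,459],[617,459]],3,[190,20])
x,r=fit([(c,M,U)],[.55,.05,1.4]);print(x,np.degrees(x[2]),r.round(1).tolist())
F=np.array([[22,14,62],[22,-14,62],[-26,-14,62],[-26,14,62],[34,40,46],[34,-40,46]])/1e3
V=uncrop([[308,129],[441,129],[440,371],[310,371],[191,83],[557,81]],3,[190,20])
y,r=fit([(c,F,V)],[.55,.05,1.4],z0=.008);print(y,np.degrees(y[2]),r.round(1).tolist())
d=y[:2]-x[:2];a=x[2];print('rel',np.cos(a)*d[0]+np.sin(a)*d[1],-np.sin(a)*d[0]+np.cos(a)*d[1])
# foot rear edge line
print(proj([[*rk(-.030+k,0,x[:2],x[2]),.02] for k in(-.005,-.003,0,.003)],c)[:,1], 20+(383+.5)/3-.5)
E
```

```text
[0.55561378 0.04688796 1.38589743] 79.40607384741095 [[0.1, 0.0], [-0.5, -0.0], [0.6, -0.0], [-0.2, 0.0]]
[0.55511552 0.04602389 1.39051099] 79.67041132981976 [[-1.2, -0.4], [0.9, -0.6], [0.1, 1.4], [0.0, 1.6], [-1.8, -0.4], [1.5, -0.2]]
rel -0.0009409447914839991 0.0003309152486913507
[153.53111794 150.93575768 147.02119746 143.08062452] 147.33333333333331
```

```bash
python3 -c "
from workcell import bot
print(bot.job_done(), bot.observe()['clock'])"
```

```text
the job is handed in; nothing more can be done
the job is handed in; nothing more can be done
```

The chock is wedged home in the slot and the job is handed in. The last clock reading was 13.5 s, plus two more camera calls of 0.05 s each.

- **Moves:** I picked up the smaller blue chock by its fin and set it on the landing with the plate towards the cans. I slid it gripped to about 30 mm before home, then let go. I then pushed it home with the closed fingers on the fin's rear face, finishing at about 19 N with no further movement, and backed away.
- **Chock position:** The last wrist picture puts the chock about 1 mm short of the seat, 0.3 mm off centre and 0.3° off in yaw. These are all within measurement error, and the foot fills the slot on both sides.
- **Cans and gripper:** The last scene picture shows the red, yellow and green cans lying in their row against the end lip, with the gripper clear. The other things on the console were not touched as far as the pictures and force readings show.
- **Checks that disagreed:** The rack position from the top camera was about 2 mm sideways off the wrist camera's. I used a combined fit of both cameras before setting the chock down, and the slide ran freely.

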